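Unlatch the spawn-jar incubation chest

TASK

The lid of the incubation chest is latched. Gently press the red release button on top so that the T-handle springs up, then turn the handle counter-clockwise (seen from above) until you feel its stop, hold it lightly against the stop for a moment without forcing it, and leave the handle up and turned, with your hand clear. Do not disturb the jars and other things around or on the lid.

Things in the scene. Friction and masses are not known exactly. Their poses are not given: they have to be found in the camera images.
- chest: White box-shaped chest with a blue lid, fixed to the counter, 320 (its x) x 280 (its y) x 150 mm high, lid 328 x 288 mm; origin: centre of its underside, z up. It stands anywhere in front of the robot, turned up to 0.4 rad either way.
- housing: Dark steel latch housing fixed on the lid; origin on the handle's turning axis at the lid's surface, axes parallel to the chest's. A block 20 mm high, from x = -40 to +93 mm and y = -60 to +60 mm, with a slot 18 mm wide (x) and 90 mm long (y) centred on the origin in which the latched handle lies sunk, flush, too deep to grip. Inside it, out of sight, is the stop for the turning handle; the stop bears no more than 30 N, at 30 mm from the axis (0.9 N m).
- cap: Round red release button, 22 mm across, 60 mm from the handle's axis on the housing's +x side; origin: centre of its top face, which stands 10 mm proud of the housing at rest. It is pushed straight down, 8 mm at most; it takes 2 N to start, 4.5 N at 5 mm (where the handle is released) and 6 N at 8 mm, where it is hard against its end. It comes back by itself. More than 25 N on it breaks it.
- button (a joint): How far the red button is pressed in, m: 0 at rest, 0.008 fully in.
- stem (a joint): How far the T-handle has risen, m: 0 latched (flush), 0.032 popped up. A spring of about 5 N lifts it when the button is pressed; it then locks out and stays up.
- bar: Aluminium T-handle bar, 14 mm wide (its x), 84 mm long (its y), 16 mm high; origin on the turning axis at the centre of its underside, z up. At rest its y axis is parallel to the housing's. Popped up, its underside is 16 mm above the housing's top face, free all round.
- bar_center (a point): Centre of the T-handle bar (half-way along, across and up it), on its turning axis, z up; axes as the bar's.
- turn (a joint): Angle of the T-handle about the vertical, rad, 0 latched, growing counter-clockwise seen from above. It cannot turn until popped up. Turning takes 0.15 N m of friction; it stays where it is left. The stop is felt somewhere between 1.0 and 1.45 rad, different each time; there the moment climbs by about 10 N m per rad.
- jar_lid: Small grain jar, 68 mm across, 72 mm tall, standing on the lid's far left (+x, +y) corner; origin: centre of its underside. Bystander.
- band: Loose aluminium jar band, 82 mm across, 16 mm high, lying on the lid's far right (+x, -y) corner; origin: centre of its underside. Bystander.
- jar_a: Grain jar, 80 mm across, 110 mm tall, on the counter; origin: centre of its underside. Bystander.
- jar_b: Another such grain jar on the counter. Bystander.
- jar_c: Another such grain jar on the counter. Bystander.
- phone: Phone lying on the counter, 75 x 150 x 9 mm; origin: centre of its underside. Bystander.
- spray: Clear bottle with blue cap on the counter, 60 mm across, 190 mm tall; origin: centre of its underside. Bystander.

How it is judged:
On the way, in this order (a step that is already met when the one before it is completed fails the run):
1. the button has been pressed and the T-handle has popped up (at least 28 mm) (value of joint stem above 0.028 m), for 0.2 s.
2. the T-handle, up, is turned and rests against its stop (at least 2 N on the stop for 0.15 s) (value of joint stem above 0.028 m and value of joint turn above 0.95 rad and contact force between housing and bar above 2 N), for 0.15 s.
At the end, for the whole second after the job is handed in: The T-handle is up (at least 28 mm), was turned to its stop and is left turned by more than 0.95 rad, at rest, with the button back up (within 2 mm) (value of joint stem above 0.028 m and value of joint turn above 0.95 rad and velocity of joint turn between -0.05 and 0.05 rad/s and value of joint button below 0.002 m); the robot touches nothing.
It fails at once if the button is pressed with more than 25 N (contact force between cap and anything else above 25 N).
It fails at once if the handle is forced against its stop or its slot with more than 30 N (contact force between housing and bar above 30 N).
It fails at once if a bystander is moved by more than 25 mm or tipped by more than 0.3 rad (distance of any of jar_lid, band, jar_a, jar_b, jar_c, phone, spray from where it was at the start of the episode above 0.025 m or angle between any of jar_lid, band, jar_a, jar_b, jar_c, phone, spray's own z axis and vertical above 0.3 rad).
It also fails if it takes over 58 s, if anything falls off the work surface, if the arm or the gripper's body presses on something with over 40 N, if the wrist force passes 120 N, or if a joint passes its speed limit or range.

ROBOT

A 7-joint arm with a two-finger parallel gripper is mounted at the origin on the work surface. World frame = base frame: x ahead of the robot, y to its left, z up, the work surface at z = 0. Lengths are in m, angles in rad, forces in N, time in s.
With the tool pointing down it reaches from about 0.4 to 0.925 m from the base axis. Payload 5.6 kg.
Tool frame: the origin (TCP) lies at the very end of the fingers, on their centre line; the grasp point (between the pads) lies 19 mm behind it; y points along the fingers, z is the direction in which the jaws open and shut, and the axes are right-handed (so a half turn about y gives the same grasp; the last joint's range is limited). The gripper opens to 85 mm and grips with 20 to 120 N. Pads are 22 mm wide; open, the fingers measure 114 mm over their backs; the gripper's body (76 mm by 85 mm) begins 54 mm behind the grasp point. The pads swing forward as they close: fully open they stand 13 mm farther back than shut.
Start: joints at [-1.25, 0.468, -0.012, 1.603, 0.006, 1.071, -0.056], TCP at [0.231, 0.607, 0.231] pointing down, gripper open.
Joint ranges: [-2.53, 2.53], [-0.31, 2.02], [-1.57, 1.55], [0.28, 2.44], [-1.29, 4.43], [0.15, 1.84], [-2.92, 2.92]. Speed limits (rad/s): [2.57, 2.57, 3.14, 3.14, 3.14, 3.14, 3.14].

INTERFACE

Orientations are given as a unit quaternion [w, x, y, z].
In Python, from plant import * gives the robot as it stands.
- The arm moves only by the tool arm_command, never from a script. Its argument "steps" is a list that holds one entry, the list of rows, each a list of 5 numbers: the shift along the world's x, y, z in m, then the turn about the world's z in rad, then the finger opening in m, from 0 to 0.0854. A call has 1 to 10 rows; each row is the pose to reach, as a shift and turn from the pose measured when the call began; what a row does not reach only later rows make up. A row lasts 1/10 s, in which the tool goes at most 50 mm and 8.59 degrees, less where a joint would pass 70% of its speed; a pose out of reach is approached as far as the arm can. A call with a gripper value outside its range is refused whole. The fingers move at their own pace and stop on an object; the grip force is fixed at half the most. Time passes only in rows, so rows that repeat a pose let the fingers close. It gives the time, the measured TCP pose, the force and the opening at its end, in the units of the state.
- get_state(): the state, without advancing time (a new reading comes with each control period).
- capture(name): name is "scene" or "top" or "wrist"; returns a dict with "color" (384x512x3 uint8, blue, green, red), "camera_matrix" (3x3 intrinsics, pixels), "pose" (4x4, takes a point from camera to world coordinates); the wrist camera has in their place "mount" (4x4, takes a point from camera to tool coordinates, whose origin is the TCP and whose axes are the tool frame's). Camera axes: x right, y up, looking along -z (the intrinsics and any distortion apply to the point x, -y, -z); pixel columns grow to the right and rows downward; lengths in m; the calibration is good to about 2 mm. A picture is of the moment at which its call begins: read the wrist's pose just before it. There is no depth.
- close_job(): hands the job in, once; it reports no verdict.
The state is a dict: "time": time; "qpos": joint angles; "qvel": joint speeds; "tau": joint torques, N m; "position": TCP position; "eef_rot": TCP orientation; "contact_force": force on the tool from outside, world axes, zero at the start; "moment": the same for the moment, N m; "grip_width": finger opening in m.
Only numpy, scipy, OpenCV 4.12 (cv2) and the standard library are available. Lean on these libraries where they do the work, as an engineer would, in place of code of your own. Each camera call takes 0.05 s, during which the arm holds its last target. There are 200 camera calls.

## Working session

There is one attempt and no reset: what is moved stays moved. The work goes in short steps, Python scripts to look and compute and a tool call to move; the robot and the scene stay as the last step left them, time stands still between calls to the robot, and variables do not carry over. Pictures are saved under pics/ and viewed, about 8 in all and at most 12, crops included, and the job is handed in when it is done.

Besides the shell and the picture viewer there is one more tool, called after "Call:" as name(argument=value, ...), one argument or row to a line, values as JSON. arm_command: Moves the arm, as the interface text tells. Its arguments: {"type":"object","properties":{"steps":{"type":"array"}},"required":["steps"]}

```bash
mkdir -p pics; python3 - <<'E'
from plant import *
import cv2,numpy as np
s=get_state();print({k:np.round(v,3).tolist() for k,v in s.items()})
for n in("scene","top"):
    c=capture(n);cv2.imwrite(f"pics/{n}0.png",c["color"]);print(n,np.round(c["camera_matrix"],1).tolist(),np.round(c["pose"],3).tolist(),[k for k in c])
E
```

```text
{'time': 0.0, 'qpos': [-1.25, 0.468, -0.012, 1.604, 0.006, 1.071, -0.056], 'qvel': [-0.0, 0.002, -0.0, 0.001, 0.001, 0.0, 0.0], 'tau': [-0.0, -53.239, 0.021, -25.13, 0.011, 0.008, 0.0], 'position': [0.231, 0.607, 0.23], 'eef_rot': [-0.695, 0.696, -0.128, 0.128], 'contact_force': [-1.427, -0.633, -0.035], 'moment': [0.039, 0.056, 0.021], 'grip_width': 0.085}
scene [[386.3, 0.0, 250.6], [0.0, 386.3, 185.9], [0.0, 0.0, 1.0]] [[0.724, -0.497, 0.478, 1.05], [0.689, 0.53, -0.494, -0.479], [-0.008, 0.687, 0.727, 0.838], [0.0, 0.0, 0.0, 1.0]] ['color', 'camera_matrix', 'pose']
top [[401.6, 0.0, 250.3], [0.0, 401.6, 180.8], [0.0, 0.0, 1.0]] [[-0.013, 0.991, -0.131, 0.455], [-1.0, -0.014, -0.009, 0.007], [-0.011, 0.131, 0.991, 1.229], [0.0, 0.0, 0.0, 1.0]] ['color', 'camera_matrix', 'pose']
```

View pics/scene0.png

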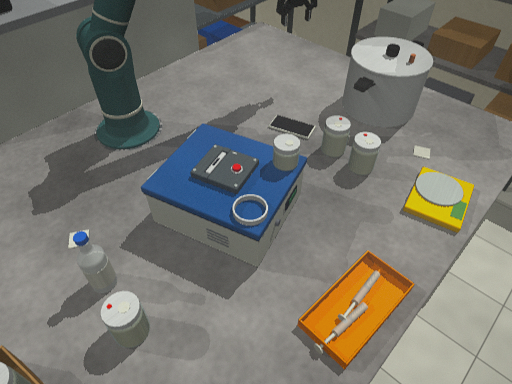

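View pics/top0.png

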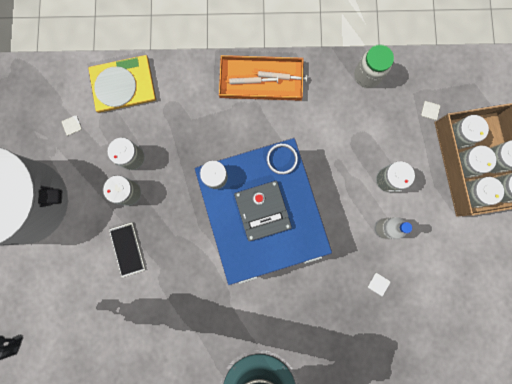

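The scene view shows the chest with the red button at about (237,168) and the bar at about (214,162). In the top view the button is at about (259,199), the bar at about (266,220), the jar on the lid at (213,174) and the band at (282,158). I'll triangulate from these.

```bash
cat > h.py <<'E'
import cv2,numpy as np
def ray(c,uv):
    K=c["camera_matrix"];P=np.array(c["pose"]);d=np.linalg.inv(K)@[uv[0],uv[1],1.]
    d=P[:3,:3]@(d*[1,-1,-1]);return P[:3,3],d/np.linalg.norm(d)
def atz(c,uv,z):
    o,d=ray(c,uv);return o+d*(z-o[2])/d[2]
def tri(rs):
    A=sum(np.eye(3)-np.outer(d,d) for o,d in rs);b=sum((np.eye(3)-np.outer(d,d))@o for o,d in rs)
    p=np.linalg.solve(A,b);return p,[np.linalg.norm((np.eye(3)-np.outer(d,d))@(p-o)) for o,d in rs]
def blob(m,box):
    x0,y0,x1,y1=box;k=np.zeros(m.shape,np.uint8);k[y0:y1,x0:x1]=m[y0:y1,x0:x1]
    ys,xs=np.nonzero(k);return np.array([xs.mean(),ys.mean()]),len(xs),np.c_[xs,ys].astype(np.float32)
E
python3 - <<'E'
from plant import *
from h import *
S,T=capture("scene"),capture("top")
rs=[];bs=[]
for c,rb,bb in((S,(222,155,250,180),(200,148,228,178)),(T,(245,188,272,210),(244,208,288,232))):
    im=c["color"].astype(int);B,G,R=im[...,0],im[...,1],im[...,2]
    r=blob((R>120)&(R>2*G),rb);w=blob((R>140)&(abs(R-B)<60)&(G>140),bb)
    print("red",r[0],r[1],"bar",w[0],w[1],cv2.minAreaRect(w[2]));rs.append(ray(c,r[0]));bs.append(ray(c,w[0]))
print("cap",tri(rs));print("bar",tri(bs))
im=T["color"].astype(int);m=((im[...,0]>90)&(im[...,0]>im[...,2]*2))
n,l,st,ce=cv2.connectedComponentsWithStats(m.astype(np.uint8));i=1+np.argmax(st[1:,4])
ys,xs=np.nonzero(l==i);bx=cv2.boxPoints(cv2.minAreaRect(np.c_[xs,ys].astype(np.float32)))
q=np.array([atz(T,p,.15) for p in bx]);print(q.round(3),np.linalg.norm(np.diff(q,axis=0),axis=1))
e=[q[(k+1)%4]-q[k] for k in range(4)];print("edge yaw",[np.arctan2(v[1],v[0]).round(3) for v in e],"centre",q.mean(0))
a=cv2.resize(S["color"][135:200,180:270],None,fx=6,fy=6,interpolation=cv2.INTER_CUBIC)
b=cv2.resize(T["color"][170:250,225:305],None,fx=5,fy=5,interpolation=cv2.INTER_CUBIC)
h=max(a.shape[0],b.shape[0]);o=np.zeros((h,a.shape[1]+b.shape[1],3),np.uint8);o[:a.shape[0],:a.shape[1]]=a;o[:b.shape[0],a.shape[1]:]=b
cv2.imwrite("pics/c1.png",cv2.resize(o,None,fx=.8,fy=.8))
E
```

```text
red [236.37209302 166.39534884] 43 bar [215.5        162.38888889] 90 ((215.5447998046875, 162.03793334960938), (4.404151916503906, 26.013856887817383), 40.23635482788086)
red [258.80952381 197.92857143] 42 bar [265.28901734 220.02890173] 173 ((265.58154296875, 219.5323028564453), (43.71037673950195, 14.5331449508667), 3.1798300743103027)
cap (array([ 0.54708137, -0.00626376,  0.17984339]), [np.float64(0.0014860633811540273), np.float64(0.0014860633811538584)])
bar (array([ 0.48928857, -0.02304447,  0.16784176]), [np.float64(0.0020959912288499387), np.float64(0.0020959912288500194)])
[[ 0.635  0.172  0.15 ]
 [ 0.717 -0.11   0.15 ]
 [ 0.402 -0.194  0.15 ]
 [ 0.325  0.078  0.15 ]] [0.29437609 0.32599316 0.28318848]
edge yaw [np.float64(-1.286), np.float64(-2.881), np.float64(1.847), np.float64(0.295)] centre [ 0.51988734 -0.01354583  0.15      ]
```

View pics/c1.png

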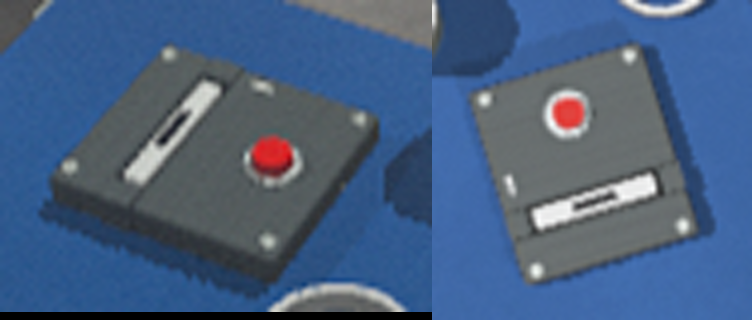

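Checks hold: cap top z is 0.180, which is 150+20+10 mm. Cap to bar is 60 mm, and the yaw is about 0.285 from both the cap-bar line and the lid edges (lid measures 326 x 289 mm). Next I'll work out the tool yaw.

```bash
cat >> h.py <<'E'
from scipy.spatial.transform import Rotation as Ro
def tool(s):
    R=Ro.from_quat(np.array(s["eef_rot"]),scalar_first=True).as_matrix();return R
def rep(s):
    R=tool(s);print("t",round(s["time"],2),"p",np.round(s["position"],4),"ydir",R[:,1].round(3),"jawyaw",round(float(np.arctan2(R[1,2],R[0,2])),3),"F",np.round(s["contact_force"],1),"M",np.round(s["moment"],2),"q",np.round(s["qpos"],2),"w",round(s["grip_width"],4))
E
python3 -c "
from plant import *
from h import *
rep(get_state())"
```

```text
t 0.2 p [0.2312 0.6071 0.2307] ydir [-0.    -0.001 -1.   ] jawyaw 1.207 F [ 0.3  0.1 -0.3] M [-0.04  0.03 -0.01] q [-1.25  0.47 -0.01  1.6   0.01  1.07 -0.06] w 0.0852
```

Call:
arm_command(
  steps=[
    [[0, 0, 0.05, 0, 0.0], [0.01, -0.02, 0.09, 0, 0.0], [0.03, -0.065, 0.09, 0, 0.0], [0.055, -0.11, 0.09, 0, 0.0], [0.08, -0.15, 0.09, 0, 0.0], [0.1, -0.195, 0.09, 0, 0.0], [0.12, -0.24, 0.09, 0, 0.0], [0.145, -0.28, 0.09, 0, 0.0], [0.17, -0.325, 0.09, 0, 0.0], [0.19, -0.37, 0.09, 0, 0.0]],
  ],
)

```text
time: 1.2
position: [0.4218, 0.2359, 0.3208]
eef_rot: [-0.695, 0.696, -0.128, 0.128]
contact_force: [-0.3, 0.1, 0.3]
grip_width: -0.0
```

Call:
arm_command(
  steps=[
    [[0.02, -0.04, -0.01, -0.13, 0.0], [0.04, -0.08, -0.02, -0.26, 0.0], [0.065, -0.125, -0.02, -0.39, 0.0], [0.085, -0.165, -0.03, -0.52, 0.0], [0.105, -0.205, -0.04, -0.65, 0.0], [0.12, -0.235, -0.05, -0.78, 0.0], [0.125, -0.242, -0.08, -0.92, 0.0], [0.125, -0.242, -0.11, -0.92, 0.0], [0.125, -0.242, -0.115, -0.92, 0.0], [0.125, -0.242, -0.115, -0.92, 0.0]],
  ],
)

```text
time: 2.2
position: [0.5462, -0.0058, 0.2053]
eef_rot: [-0.566, 0.567, -0.424, 0.423]
contact_force: [-0.6, 0.0, 1.0]
grip_width: 0.0001
```

```bash
python3 - <<'E'
from plant import *
from h import *
s=get_state();rep(s)
w=capture("wrist");print(np.round(w["mount"],3).tolist(),np.round(w["camera_matrix"],1).tolist())
t=capture("scene")["color"][80:220,150:330]
t=cv2.resize(t,None,fx=3,fy=2.74)
o=np.zeros((384,512+540,3),np.uint8);o[:384,:512]=w["color"];o[:t.shape[0],512:]=t[:384]
cv2.imwrite("pics/w2.png",cv2.resize(o,None,fx=.76,fy=.76))
E
```

```text
t 2.2 p [ 0.5462 -0.0058  0.2053] ydir [-0.002 -0.001 -1.   ] jawyaw 0.288 F [-0.6  0.   1. ] M [-0.   -0.01 -0.01] q [-0.46  0.34  0.5   1.91 -0.2   0.94  0.42] w 0.0001
[[0.0, -0.945, -0.327, -0.084], [0.001, 0.327, -0.945, -0.143], [1.0, 0.0, 0.001, 0.0], [0.0, 0.0, 0.0, 1.0]] [[343.7, 0.0, 256.7], [0.0, 343.7, 199.0], [0.0, 0.0, 1.0]]
```

View pics/w2.png

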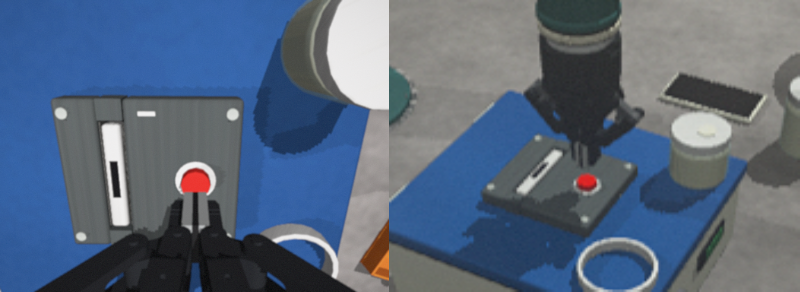

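The left half is the wrist view: the fingertips sit just above the red button at (195,180), and the bar is at (115,175). The right half is the scene view, which confirms this. The finger knuckles point toward the bar that will pop up, so I'll turn the jaws along the slot first and then press.

Call:
arm_command(
  steps=[
    [[0, 0, 0.01, 0.15, 0.0], [0, 0, 0.01, 0.3, 0.0], [0, 0, 0.01, 0.45, 0.0], [0, 0, 0.01, 0.6, 0.0], [0, 0, 0.01, 0.75, 0.0], [0, 0, 0.01, 0.9, 0.0], [0, 0, 0.01, 1.05, 0.0], [0, 0, 0.01, 1.2, 0.0], [0, 0, 0.01, 1.35, 0.0], [0.001, 0, 0.01, 1.5, 0.0]],
  ],
)

```text
time: 3.3
position: [0.5495, -0.0054, 0.2193]
eef_rot: [0.703, -0.702, -0.08, 0.077]
contact_force: [-0.2, -0.5, 0.5]
grip_width: 0.0002
```

```bash
python3 - <<'E'
from plant import *
from h import *
s=get_state();rep(s)
E
```

```text
t 3.3 p [ 0.5495 -0.0054  0.2193] ydir [ 0.004  0.002 -1.   ] jawyaw 1.794 F [-0.2 -0.5  0.5] M [0.04 0.05 0.02] q [-0.23  0.31  0.22  1.88 -0.08  0.96  1.82] w 0.0002
```

Now go down in small steps.

Call:
arm_command(
  steps=[
    [[-0.0025, -0.0005, -0.01, 0, 0.0], [-0.0025, -0.0005, -0.02, 0, 0.0], [-0.0025, -0.0005, -0.03, 0, 0.0], [-0.0025, -0.0005, -0.034, 0, 0.0], [-0.0025, -0.0005, -0.036, 0, 0.0], [-0.0025, -0.0005, -0.036, 0, 0.0]],
  ],
)

```text
time: 3.9
position: [0.5468, -0.0059, 0.1828]
eef_rot: [0.703, -0.702, -0.08, 0.077]
contact_force: [-0.4, 0.6, 0.1]
grip_width: -0.0
```

Call:
arm_command(
  steps=[
    [[0, 0, -0.001, 0, 0.0], [0, 0, -0.002, 0, 0.0], [0, 0, -0.003, 0, 0.0], [0, 0, -0.004, 0, 0.0], [0, 0, -0.005, 0, 0.0], [0, 0, -0.006, 0, 0.0]],
  ],
)

```text
time: 4.5
position: [0.5471, -0.0059, 0.1775]
eef_rot: [0.703, -0.702, -0.08, 0.077]
contact_force: [-2.0, 0.2, 5.6]
grip_width: 0.0001
```

Call:
arm_command(
  steps=[
    [[0, 0, -0.001, 0, 0.0], [0, 0, -0.0015, 0, 0.0], [0, 0, -0.0015, 0, 0.0]],
  ],
)

```text
time: 4.8
position: [0.547, -0.0059, 0.1765]
eef_rot: [0.703, -0.702, -0.08, 0.077]
contact_force: [-2.1, 0.3, 6.4]
grip_width: -0.0
```

```bash
python3 - <<'E'
from plant import *
from h import *
s=get_state();rep(s)
c=capture("scene");cv2.imwrite("pics/s3.png",cv2.resize(c["color"][100:220,160:310],None,fx=4,fy=4))
E
```

```text
t 4.8 p [ 0.547  -0.0059  0.1765] ydir [ 0.004  0.002 -1.   ] jawyaw 1.793 F [-2.1  0.3  6.4] M [-0.08  0.53 -0.03] q [-0.22  0.36  0.21  1.92 -0.1   0.87  1.83] w -0.0
```

View pics/s3.png

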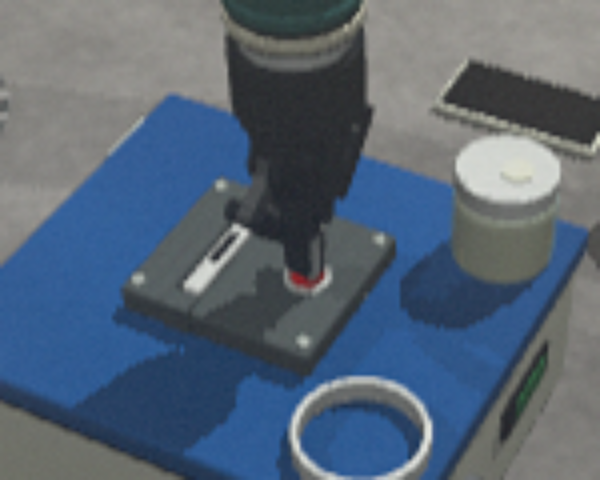

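The button at about (305,278) is partly pressed and the bar at (215,258) is still flush. I'll press on in small steps.

Call:
arm_command(
  steps=[
    [[0, 0, -0.001, 0, 0.0], [0, 0, -0.0015, 0, 0.0], [0, 0, -0.002, 0, 0.0], [0, 0, -0.002, 0, 0.0]],
  ],
)

```text
time: 5.25
position: [0.547, -0.0059, 0.1749]
eef_rot: [0.703, -0.702, -0.08, 0.077]
contact_force: [-1.6, -0.2, 4.3]
grip_width: 0.0003
```

```bash
cat > chk.py <<'E'
from plant import *
from h import *
import sys
s=get_state();rep(s)
c=capture("scene")["color"].astype(int);B,G,R=c[...,0],c[...,1],c[...,2]
print(blob((R>140)&(abs(R-B)<60)&(G>140),(195,135,228,178))[:2])
E
python3 chk.py
```

```text
t 5.25 p [ 0.547  -0.0059  0.1749] ydir [ 0.004  0.002 -1.   ] jawyaw 1.793 F [-1.6 -0.2  4.3] M [0.04 0.41 0.03] q [-0.22  0.36  0.21  1.92 -0.1   0.86  1.83] w 0.0003
(array([211.75342466, 158.35616438]), 73)
```

Call:
arm_command(
  steps=[
    [[0, 0, -0.001, 0, 0.0], [0, 0, -0.001, 0, 0.0], [0, 0, -0.001, 0, 0.0]],
  ],
)

```text
time: 5.6
position: [0.547, -0.0059, 0.1739]
eef_rot: [0.703, -0.702, -0.08, 0.077]
contact_force: [-1.3, -1.1, 4.5]
grip_width: 0.0002
```

```bash
python3 chk.py; python3 - <<'E'
from plant import *
from h import *
c=capture("scene");cv2.imwrite("pics/s4.png",cv2.resize(c["color"][100:220,160:310],None,fx=4,fy=4))
E
```

```text
t 5.6 p [ 0.547  -0.0059  0.1739] ydir [ 0.004  0.002 -1.   ] jawyaw 1.793 F [-1.3 -1.1  4.5] M [-0.04  0.39 -0.03] q [-0.22  0.36  0.21  1.92 -0.1   0.86  1.83] w 0.0002
(array([212.73255814, 154.1744186 ]), 86)
```

View pics/s4.png

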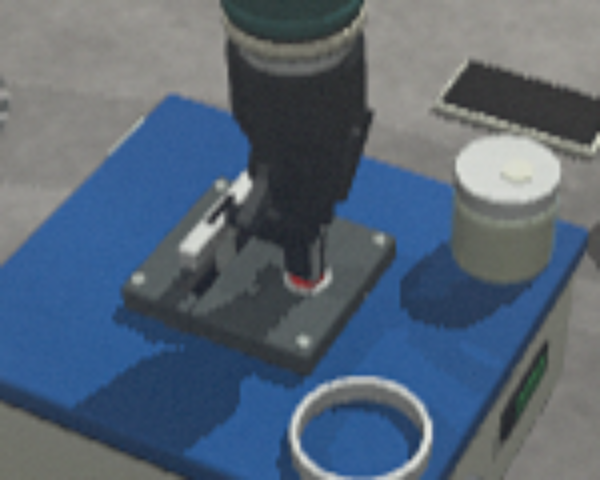

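The bar has popped up; it is now at about (215,215) with open slot below it. I'll lift off and turn the jaws back across the bar, still above the button.

Call:
arm_command(
  steps=[
    [[0, 0, 0.02, 0, 0.0], [0, 0, 0.06, 0, 0.0], [0, 0, 0.1, -0.15, 0.0], [0, 0, 0.11, -0.3, 0.0], [0, 0, 0.11, -0.45, 0.0], [0, 0, 0.11, -0.6, 0.0], [0, 0, 0.11, -0.75, 0.0], [0, 0, 0.11, -0.9, 0.0], [0, 0, 0.11, -1.05, 0.0], [0, 0, 0.11, -1.2, 0.0]],
  ],
)

```text
time: 6.7
position: [0.5471, -0.0059, 0.2832]
eef_rot: [-0.623, 0.624, -0.332, 0.336]
contact_force: [-0.8, -0.8, 0.1]
grip_width: 0.0003
```

Call:
arm_command(
  steps=[
    [[0, 0, 0, -0.15, 0.05], [0, 0, 0, -0.3, 0.05], [0, 0, 0, -0.3, 0.05], [0, 0, 0, -0.3, 0.05], [0, 0, 0, -0.3, 0.05]],
  ],
)

```text
time: 7.2
position: [0.5471, -0.0058, 0.283]
eef_rot: [-0.566, 0.568, -0.421, 0.424]
contact_force: [-0.6, 0.2, 0.1]
grip_width: 0.05
```

```bash
python3 - <<'E'
from plant import *
from h import *
s=get_state();rep(s)
w=capture("wrist");t=capture("scene");p=capture("top")
cv2.imwrite("pics/w5.png",w["color"])
o=np.hstack([w["color"],cv2.resize(t["color"][100:220,160:310],(480,384))]);cv2.imwrite("pics/ws5.png",cv2.resize(o,None,fx=.8,fy=.8))
np.savez("v5.npz",wp=np.array(s["position"]),wr=tool(s),mount=w["mount"],K=w["camera_matrix"])
E
```

```text
t 7.2 p [ 0.5471 -0.0058  0.283 ] ydir [ 0.002 -0.004 -1.   ] jawyaw 0.29 F [-0.6  0.2  0.1] M [ 0.06 -0.   -0.07] q [-0.43  0.24  0.44  1.83 -0.11  1.1   0.35] w 0.05
```

View pics/ws5.png

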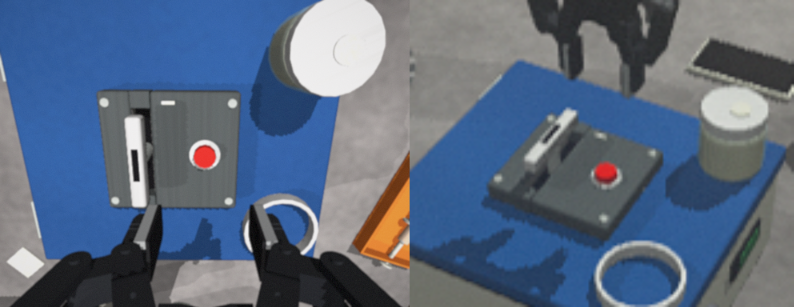

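Left is the wrist view, with the popped bar centred near (135,161), or full-scale (169,201), and the button back up. Right is the scene view, which confirms the handle is up. Next I'll measure the bar.

```bash
cat >> h.py <<'E'
def wcap(capture,get_state):
    s=get_state();w=capture("wrist");T=np.eye(4);T[:3,:3]=tool(s);T[:3,3]=s["position"];w["pose"]=T@np.array(w["mount"]);return w
E
python3 - <<'E'
from plant import *
from h import *
W=wcap(capture,get_state);S=capture("scene");T=capture("top")
rs=[];cs=[]
for c,b,r in((W,(150,138,185,262),(230,170,280,220)),(S,(200,135,224,178),(222,155,250,180))):
    im=c["color"].astype(int);B,G,R=im[...,0],im[...,1],im[...,2]
    v=im.max(2);m=((R>125)&(abs(R-B)<60)&(G>125)).astype(np.uint8)
    x0,y0,x1,y1=b;k=np.zeros_like(m);k[y0:y1,x0:x1]=m[y0:y1,x0:x1]
    n,l,st,_=cv2.connectedComponentsWithStats(k);i=1+np.argmax(st[1:,4]);ys,xs=np.nonzero(l==i)
    mr=cv2.minAreaRect(np.c_[xs,ys].astype(np.float32));print(mr,st[i])
    rs.append(ray(c,mr[0]));cs.append(ray(c,blob((R>120)&(R>2*G),r)[0]))
print("bar",tri(rs));print("cap",tri(cs))
for z in(.19,.202):
    o,d=rs[0];p=o+d*(z-o[2])/d[2];print(z,"wrist only",p, "scene only",rs[1][0]+rs[1][1]*(z-rs[1][0][2])/rs[1][1][2])
o,d=cs[0];print("cap wrist@.18",o+d*(.18-o[2])/d[2])
E
```

```text
((168.83924865722656, 201.6117706298828), (115.74771881103516, 21.892772674560547), 86.14936065673828) [ 155  144   29  116 2058]
((213.30001831054688, 151.90000915527344), (7.917962074279785, 26.357053756713867), 40.601295471191406) [205 142  19  22 122]
bar (array([ 0.48486118, -0.0223443 ,  0.19839417]), [np.float64(0.0029985852673498417), np.float64(0.002998585267349769)])
cap (array([ 0.54563563, -0.00577264,  0.17823875]), [np.float64(0.0007409453639760343), np.float64(0.0007409453639759105)])
0.19 wrist only [ 0.48606633 -0.0239235   0.19      ] scene only [ 0.47412988 -0.01717081  0.19      ]
0.202 wrist only [ 0.48796278 -0.01886882  0.202     ] scene only [ 0.4847888  -0.02571431  0.202     ]
cap wrist@.18 [ 0.54602988 -0.00469982  0.18      ]
```

The bar centre is about (0.4885,-0.0225). The initial triangulation and the cap-plus-60 mm geometry agree, and the mixed top/side blob is within 4 mm. Next I'll straddle it.

Call:
arm_command(
  steps=[
    [[-0.03, -0.009, 0, 0, 0.05], [-0.0586, -0.0167, 0, 0, 0.05], [-0.0586, -0.0167, -0.02, 0, 0.05], [-0.0586, -0.0167, -0.04, 0, 0.05], [-0.0586, -0.0167, -0.06, 0, 0.05], [-0.0586, -0.0167, -0.075, 0, 0.05], [-0.0586, -0.0167, -0.09, 0, 0.05], [-0.0586, -0.0167, -0.1, 0, 0.05], [-0.0586, -0.0167, -0.103, 0, 0.05], [-0.0586, -0.0167, -0.103, 0, 0.05]],
  ],
)

```text
time: 8.5
position: [0.4885, -0.0227, 0.1802]
eef_rot: [-0.566, 0.567, -0.422, 0.425]
contact_force: [0.5, -0.2, -0.4]
grip_width: 0.0503
```

```bash
python3 - <<'E'
from plant import *
from h import *
s=get_state();rep(s)
w=capture("wrist");t=capture("scene")
o=np.hstack([w["color"],cv2.resize(t["color"][100:220,160:310],(480,384))]);cv2.imwrite("pics/ws6.png",cv2.resize(o,None,fx=.8,fy=.8))
E
```

```text
t 8.5 p [ 0.4885 -0.0227  0.1802] ydir [ 0.002 -0.004 -1.   ] jawyaw 0.288 F [ 0.5 -0.2 -0.4] M [ 0.03  0.01 -0.  ] q [-0.4   0.27  0.44  2.06 -0.15  0.84  0.41] w 0.0503
```

View pics/ws6.png

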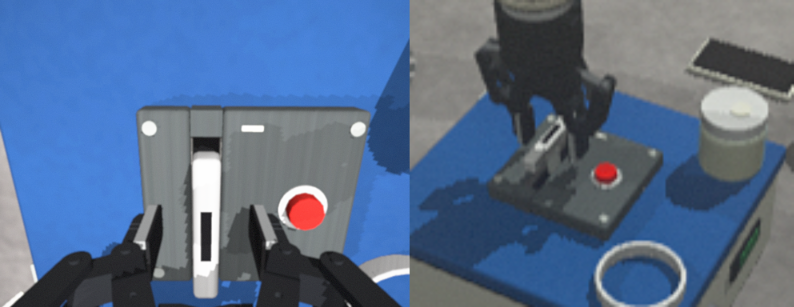

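The bar is centred between the pads: x is 206 against pads at 150 and 262 in the wrist view. I'll close to a loose fit and turn by couple only.

Call:
arm_command(
  steps=[
    [[0, 0, 0, 0, 0.03], [0, 0, 0, 0, 0.02], [0, 0, 0, 0, 0.017], [0, 0, 0, 0, 0.017], [0, 0, 0, 0, 0.017]],
  ],
)

```text
time: 9.1
position: [0.489, -0.0227, 0.1809]
eef_rot: [-0.566, 0.567, -0.421, 0.425]
contact_force: [0.1, 0.1, -0.3]
grip_width: 0.0173
```

Call:
arm_command(
  steps=[
    [[0, 0, 0, 0.05, 0.017], [0, 0, 0, 0.1, 0.017], [0, 0, 0, 0.15, 0.017], [0, 0, 0, 0.2, 0.017], [0, 0, 0, 0.25, 0.017], [0, 0, 0, 0.3, 0.017], [0, 0, 0, 0.3, 0.017]],
  ],
)

```text
time: 9.8
position: [0.4887, -0.0226, 0.1808]
eef_rot: [-0.623, 0.623, -0.332, 0.335]
contact_force: [-0.5, 0.5, 1.6]
grip_width: 0.0171
```

```bash
python3 -c "
from plant import *
from h import *
rep(get_state())"
```

```text
t 9.8 p [ 0.4887 -0.0226  0.1808] ydir [ 0.004 -0.002 -1.   ] jawyaw 0.587 F [-0.5  0.5  1.6] M [ 0.13  0.16 -0.12] q [-0.35  0.26  0.38  2.06 -0.13  0.84  0.69] w 0.0171
```

The moment of -0.12 N m fits the friction, so the handle is turning. I'll continue to a total turn of 0.9.

Call:
arm_command(
  steps=[
    [[0, 0, 0, 0.06, 0.017], [0, 0, 0, 0.12, 0.017], [0, 0, 0, 0.18, 0.017], [0, 0, 0, 0.24, 0.017], [0, 0, 0, 0.3, 0.017], [0, 0, 0, 0.36, 0.017], [0, 0, 0, 0.42, 0.017], [0, 0, 0, 0.48, 0.017], [0, 0, 0, 0.54, 0.017], [0, 0, 0, 0.6, 0.017]],
  ],
)

```text
time: 10.8
position: [0.4888, -0.0225, 0.1809]
eef_rot: [0.695, -0.694, 0.133, -0.136]
contact_force: [-0.8, 0.5, 0.9]
grip_width: 0.0168
```

```bash
python3 -c "
from plant import *
from h import *
rep(get_state())"
```

```text
t 10.8 p [ 0.4888 -0.0225  0.1809] ydir [ 0.005  0.001 -1.   ] jawyaw 1.188 F [-0.8  0.5  0.9] M [ 0.07 -0.   -0.16] q [-0.26  0.26  0.27  2.05 -0.09  0.84  1.26] w 0.0168
```

Call:
arm_command(
  steps=[
    [[0, 0, 0, 0.04, 0.017], [0, 0, 0, 0.08, 0.017], [0, 0, 0, 0.11, 0.017]],
  ],
)

```text
time: 11.1
position: [0.4888, -0.0225, 0.1809]
eef_rot: [0.701, -0.7, 0.095, -0.098]
contact_force: [0.4, 0.8, -0.4]
grip_width: 0.0169
```

```bash
cat > r.py <<'E'
from plant import *
from h import *
rep(get_state())
E
python3 r.py
```

```text
t 11.1 p [ 0.4888 -0.0225  0.1809] ydir [ 0.005  0.001 -1.   ] jawyaw 1.298 F [ 0.4  0.8 -0.4] M [ 0.02  0.04 -0.14] q [-0.24  0.26  0.25  2.05 -0.09  0.84  1.36] w 0.0169
```

Call:
arm_command(
  steps=[
    [[0, 0, 0, 0.015, 0.017], [0, 0, 0, 0.03, 0.017], [0, 0, 0, 0.045, 0.017]],
  ],
)

```text
time: 11.4
position: [0.4888, -0.0224, 0.1809]
eef_rot: [0.703, -0.702, 0.079, -0.082]
contact_force: [-0.5, 0.9, 0.6]
grip_width: 0.0169
```

```bash
python3 r.py
```

```text
t 11.4 p [ 0.4888 -0.0224  0.1809] ydir [ 0.005  0.001 -1.   ] jawyaw 1.344 F [-0.5  0.9  0.6] M [ 0.06  0.   -0.14] q [-0.23  0.26  0.25  2.05 -0.09  0.84  1.41] w 0.0169
```

Call:
arm_command(
  steps=[
    [[0, 0, 0, 0.015, 0.017], [0, 0, 0, 0.03, 0.017], [0, 0, 0, 0.045, 0.017]],
  ],
)

```text
time: 11.7
position: [0.4889, -0.0224, 0.1809]
eef_rot: [0.705, -0.703, 0.062, -0.065]
contact_force: [-0.4, 0.1, 1.0]
grip_width: 0.0175
```

```bash
python3 r.py
```

```text
t 11.7 p [ 0.4889 -0.0224  0.1809] ydir [ 0.005  0.002 -1.   ] jawyaw 1.39 F [-0.4  0.1  1. ] M [ 0.04  0.03 -0.15] q [-0.23  0.26  0.24  2.05 -0.08  0.84  1.45] w 0.0175
```

Call:
arm_command(
  steps=[
    [[0, 0, 0, 0.015, 0.017], [0, 0, 0, 0.03, 0.017], [0, 0, 0, 0.045, 0.017]],
  ],
)

```text
time: 12.0
position: [0.4888, -0.0224, 0.1809]
eef_rot: [0.706, -0.705, 0.046, -0.049]
contact_force: [-0.3, -0.3, -0.0]
grip_width: 0.0172
```

```bash
python3 r.py
```

```text
t 12.0 p [ 0.4888 -0.0224  0.1809] ydir [ 0.004  0.002 -1.   ] jawyaw 1.436 F [-0.3 -0.3 -0. ] M [ 0.09  0.04 -0.17] q [-0.22  0.26  0.23  2.05 -0.08  0.84  1.49] w 0.0172
```

Call:
arm_command(
  steps=[
    [[0, 0, 0, 0.015, 0.017], [0, 0, 0, 0.03, 0.017], [0, 0, 0, 0.045, 0.017]],
  ],
)

```text
time: 12.3
position: [0.4888, -0.0224, 0.1809]
eef_rot: [0.707, -0.706, 0.03, -0.033]
contact_force: [-0.6, 0.6, 1.3]
grip_width: 0.0169
```

```bash
python3 r.py
```

```text
t 12.3 p [ 0.4888 -0.0224  0.1809] ydir [ 0.004  0.002 -1.   ] jawyaw 1.482 F [-0.6  0.6  1.3] M [ 0.06  0.04 -0.13] q [-0.21  0.26  0.22  2.05 -0.08  0.84  1.54] w 0.0169
```

Call:
arm_command(
  steps=[
    [[0, 0, 0, 0.015, 0.017], [0, 0, 0, 0.03, 0.017], [0, 0, 0, 0.045, 0.017]],
  ],
)

```text
time: 12.6
position: [0.4888, -0.0224, 0.1809]
eef_rot: [0.708, -0.706, 0.013, -0.016]
contact_force: [0.4, 0.9, 0.3]
grip_width: 0.017
```

```bash
python3 r.py
```

```text
t 12.6 p [ 0.4888 -0.0224  0.1809] ydir [ 0.004  0.002 -1.   ] jawyaw 1.529 F [0.4 0.9 0.3] M [ 0.03  0.03 -0.14] q [-0.21  0.26  0.21  2.05 -0.08  0.84  1.58] w 0.017
```

Call:
arm_command(
  steps=[
    [[0, 0, 0, 0.015, 0.017], [0, 0, 0, 0.03, 0.017], [0, 0, 0, 0.045, 0.017]],
  ],
)

```text
time: 12.9
position: [0.4888, -0.0224, 0.1809]
eef_rot: [0.708, -0.706, -0.003, -0.0]
contact_force: [-0.9, -0.1, 1.0]
grip_width: 0.017
```

```bash
python3 r.py
```

```text
t 12.9 p [ 0.4888 -0.0224  0.1809] ydir [ 0.004  0.003 -1.   ] jawyaw 1.575 F [-0.9 -0.1  1. ] M [ 0.03  0.05 -0.12] q [-0.2   0.26  0.21  2.05 -0.07  0.84  1.62] w 0.017
```

Call:
arm_command(
  steps=[
    [[0, 0, 0, 0.015, 0.017], [0, 0, 0, 0.03, 0.017], [0, 0, 0, 0.045, 0.017]],
  ],
)

```text
time: 13.2
position: [0.4888, -0.0224, 0.1809]
eef_rot: [0.708, -0.706, -0.019, 0.016]
contact_force: [-0.5, -0.2, 0.1]
grip_width: 0.0174
```

```bash
python3 r.py
```

```text
t 13.2 p [ 0.4888 -0.0224  0.1809] ydir [ 0.004  0.003 -1.   ] jawyaw 1.621 F [-0.5 -0.2  0.1] M [ 0.07  0.03 -0.12] q [-0.19  0.26  0.2   2.05 -0.07  0.84  1.67] w 0.0174
```

Call:
arm_command(
  steps=[
    [[0, 0, 0, 0.015, 0.017], [0, 0, 0, 0.03, 0.017], [0, 0, 0, 0.045, 0.017]],
  ],
)

```text
time: 13.5
position: [0.4888, -0.0224, 0.1809]
eef_rot: [0.707, -0.705, -0.036, 0.033]
contact_force: [-0.8, 0.5, -0.5]
grip_width: 0.0171
```

```bash
python3 r.py
```

```text
t 13.5 p [ 0.4888 -0.0224  0.1809] ydir [ 0.004  0.003 -1.   ] jawyaw 1.667 F [-0.8  0.5 -0.5] M [ 0.08  0.05 -0.2 ] q [-0.18  0.26  0.19  2.05 -0.07  0.84  1.71] w 0.0171
```

Call:
arm_command(
  steps=[
    [[0, 0, 0, 0.01, 0.017], [0, 0, 0, 0.02, 0.017], [0, 0, 0, 0.02, 0.017]],
  ],
)

```text
time: 13.8
position: [0.4888, -0.0224, 0.1809]
eef_rot: [0.707, -0.705, -0.043, 0.04]
contact_force: [-0.4, 0.5, 1.0]
grip_width: 0.0172
```

```bash
python3 r.py
```

```text
t 13.8 p [ 0.4888 -0.0224  0.1809] ydir [ 0.004  0.003 -1.   ] jawyaw 1.688 F [-0.4  0.5  1. ] M [ 0.09  0.03 -0.15] q [-0.18  0.26  0.19  2.05 -0.07  0.84  1.73] w 0.0172
```

Call:
arm_command(
  steps=[
    [[0, 0, 0, 0.015, 0.017], [0, 0, 0, 0.03, 0.017], [0, 0, 0, 0.03, 0.017]],
  ],
)

```text
time: 14.1
position: [0.4888, -0.0224, 0.1809]
eef_rot: [0.706, -0.704, -0.053, 0.051]
contact_force: [-0.3, 0.2, 0.2]
grip_width: 0.0168
```

```bash
python3 r.py
```

```text
t 14.1 p [ 0.4888 -0.0224  0.1809] ydir [ 0.004  0.003 -1.   ] jawyaw 1.718 F [-0.3  0.2  0.2] M [ 0.1   0.11 -0.15] q [-0.18  0.26  0.18  2.05 -0.07  0.84  1.76] w 0.0168
```

Call:
arm_command(
  steps=[
    [[0, 0, 0, 0.015, 0.017], [0, 0, 0, 0.03, 0.017], [0, 0, 0, 0.04, 0.017]],
  ],
)

```text
time: 14.4
position: [0.4889, -0.0224, 0.1809]
eef_rot: [0.705, -0.703, -0.068, 0.065]
contact_force: [0.5, 0.2, 0.1]
grip_width: 0.0174
```

```bash
python3 r.py
```

```text
t 14.4 p [ 0.4889 -0.0224  0.1809] ydir [ 0.004  0.003 -1.   ] jawyaw 1.759 F [0.5 0.2 0.1] M [ 0.08  0.08 -0.14] q [-0.17  0.26  0.17  2.05 -0.06  0.84  1.8 ] w 0.0174
```

Call:
arm_command(
  steps=[
    [[0, 0, 0, 0.015, 0.017], [0, 0, 0, 0.03, 0.017], [0, 0, 0, 0.04, 0.017]],
  ],
)

```text
time: 14.7
position: [0.4889, -0.0223, 0.1809]
eef_rot: [0.704, -0.701, -0.082, 0.08]
contact_force: [0.3, -0.2, 0.2]
grip_width: 0.0171
```

```bash
python3 r.py
```

```text
t 14.7 p [ 0.4889 -0.0223  0.1809] ydir [ 0.003  0.004 -1.   ] jawyaw 1.8 F [ 0.3 -0.2  0.2] M [ 0.19  0.05 -0.25] q [-0.16  0.26  0.17  2.05 -0.06  0.84  1.84] w 0.0171
```

Call:
arm_command(
  steps=[
    [[0, 0, 0, 0.01, 0.017], [0, 0, 0, 0.015, 0.017], [0, 0, 0, 0.015, 0.017], [0, 0, 0, 0.015, 0.017]],
  ],
)

```text
time: 15.1
position: [0.4889, -0.0224, 0.1809]
eef_rot: [0.703, -0.701, -0.087, 0.085]
contact_force: [-0.0, 0.9, 1.2]
grip_width: 0.0167
```

```bash
python3 r.py
```

```text
t 15.1 p [ 0.4889 -0.0224  0.1809] ydir [ 0.003  0.004 -1.   ] jawyaw 1.815 F [-0.   0.9  1.2] M [ 0.19  0.09 -0.29] q [-0.16  0.26  0.16  2.05 -0.06  0.84  1.85] w 0.0167
```

It is climbing, so this is the stop. I'll add a little more and hold.

Call:
arm_command(
  steps=[
    [[0, 0, 0, 0.01, 0.017], [0, 0, 0, 0.017, 0.017], [0, 0, 0, 0.017, 0.017], [0, 0, 0, 0.017, 0.017], [0, 0, 0, 0.017, 0.017]],
  ],
)

```text
time: 15.6
position: [0.4889, -0.0224, 0.1809]
eef_rot: [0.702, -0.7, -0.093, 0.091]
contact_force: [-0.2, 0.6, 0.7]
grip_width: 0.0171
```

```bash
python3 r.py; python3 r.py
```

```text
t 15.6 p [ 0.4889 -0.0224  0.1809] ydir [ 0.003  0.004 -1.   ] jawyaw 1.832 F [-0.2  0.6  0.7] M [ 0.27  0.12 -0.35] q [-0.16  0.26  0.16  2.05 -0.06  0.84  1.87] w 0.0171
t 15.6 p [ 0.4889 -0.0224  0.1809] ydir [ 0.003  0.004 -1.   ] jawyaw 1.832 F [-0.2  0.6  0.7] M [ 0.27  0.12 -0.35] q [-0.16  0.26  0.16  2.05 -0.06  0.84  1.87] w 0.0171
```

Call:
arm_command(
  steps=[
    [[0, 0, 0, 0.012, 0.017], [0, 0, 0, 0.015, 0.017], [0, 0, 0, 0.015, 0.017], [0, 0, 0, 0.015, 0.017], [0, 0, 0, 0.015, 0.017]],
  ],
)

```text
time: 16.1
position: [0.4889, -0.0223, 0.1809]
eef_rot: [0.702, -0.699, -0.099, 0.096]
contact_force: [-0.2, 0.9, 1.5]
grip_width: 0.0168
```

```bash
python3 r.py
```

```text
t 16.1 p [ 0.4889 -0.0223  0.1809] ydir [ 0.003  0.004 -1.   ] jawyaw 1.847 F [-0.2  0.9  1.5] M [ 0.24  0.1  -0.44] q [-0.16  0.26  0.16  2.05 -0.06  0.84  1.88] w 0.0168
```

The moment of 0.44 N m, less friction, leaves about 10 N on the stop, which is firm but well below 30 N. Next: back off, open and lift clear.

Call:
arm_command(
  steps=[
    [[0, 0, 0, -0.03, 0.017], [0, 0, 0, -0.07, 0.02], [0, 0, 0, -0.12, 0.03], [0, 0, 0, -0.12, 0.05], [0, 0, 0, -0.12, 0.05], [0, 0, 0, -0.12, 0.05], [0, 0, 0.02, -0.12, 0.05], [0, 0, 0.05, -0.12, 0.05], [0, 0, 0.09, -0.12, 0.05], [0, 0, 0.13, -0.12, 0.05]],
  ],
)

```text
time: 17.1
position: [0.4884, -0.0225, 0.3121]
eef_rot: [0.706, -0.704, -0.056, 0.054]
contact_force: [1.2, 0.3, 0.8]
grip_width: 0.0498
```

```bash
python3 r.py; python3 - <<'E'
from plant import *
from h import *
w=capture("wrist");t=capture("scene")
o=np.hstack([w["color"],cv2.resize(t["color"][100:220,160:310],(480,384))]);cv2.imwrite("pics/ws7.png",cv2.resize(o,None,fx=.8,fy=.8))
E
```

```text
t 17.1 p [ 0.4884 -0.0225  0.3121] ydir [ 0.003  0.003 -1.   ] jawyaw 1.727 F [1.2 0.3 0.8] M [ 0.01 -0.05  0.03] q [-0.2   0.1   0.19  1.9  -0.03  1.13  1.73] w 0.0498
```

View pics/ws7.png

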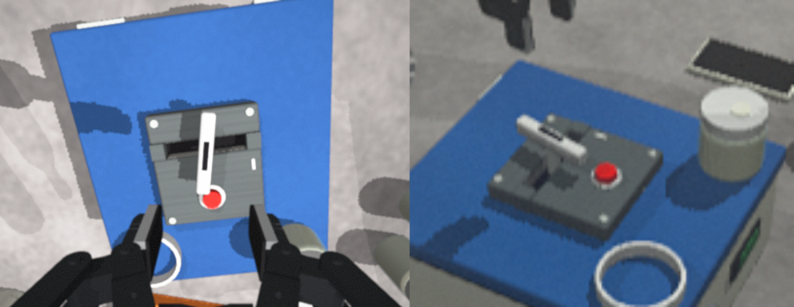

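Both views show the handle up and turned nearly a right angle across the slot, from (207,115) to (205,192) in the wrist view. The button is back up at (212,199), the jar and band are in place, and the hand is clear at z = 0.31. I'll settle, then hand in.

Call:
arm_command(
  steps=[
    [[0, 0, 0.01, 0, 0.05], [0, 0, 0.01, 0, 0.05], [0, 0, 0.01, 0, 0.05], [0, 0, 0.01, 0, 0.05]],
  ],
)

```text
time: 17.6
position: [0.4913, -0.0225, 0.3254]
eef_rot: [0.706, -0.704, -0.06, 0.051]
contact_force: [-0.6, -0.4, 0.1]
grip_width: 0.05
```

```bash
python3 r.py; python3 -c "
from plant import *
print(close_job())"
```

```text
t 17.6 p [ 0.4913 -0.0225  0.3254] ydir [ 0.012  0.004 -1.   ] jawyaw 1.727 F [-0.6 -0.4  0.1] M [-0.04 -0.04 -0.  ] q [-0.2   0.09  0.19  1.88 -0.02  1.15  1.73] w 0.05
the job is handed in; nothing more can be done
None
```

The job is done and handed in at 17.6 s; no verdict was reported. I pressed the red button at about 6 N until the T-handle popped up. I then turned the handle counter-clockwise with a loosely closed gripper until the moment rose from about 0.14 N m of friction to 0.44 N m. That put roughly 10 N on the stop, which I held for about 0.5 s before backing off, opening and lifting clear.

- **Last checks:** The final pictures show the handle up and turned by an estimated 1.35 to 1.4 rad. The button is back up and the jar and band on the lid are in place. The hand is clear at z = 0.33 m with contact force near zero.
- **Not checked:** I did not measure the jars, phone and bottle on the counter again after the move. The arm's path stayed away from them.
- **Disagreements:** The popped-up bar's position from the wrist and scene cameras differed by about 4 mm from the first measurement, because the image patch mixed its top and side. I used the first measurement, which agreed with the 60 mm spacing to the button. One earlier moment reading of 0.20 N m looked like the stop but was only noise.

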